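Snap the dust cap onto the bearing housing

ROBOT

A 6-joint arm with a two-finger parallel gripper is mounted at the origin on the work surface. World frame = base frame: x ahead of the robot, y to its left, z up, the work surface at z = 0. Lengths are in m, angles in degrees, forces in N, time in s.
With the tool pointing down it reaches from about 0.35 to 0.875 m from the base axis. Payload 4.2 kg.
Tool frame: the origin (TCP) lies on the centre line of the jaws, within the pads' length; the fingertips stand 8 mm ahead of it and the grasp point (between the pads) lies 11 mm behind it; z points along the fingers, y is the direction in which the jaws open and shut (so a half turn about z gives the same grasp; the last joint's range is limited). The gripper opens to 87 mm and grips with 3 to 60 N. Pads are 19 mm wide; open, the fingers measure 117 mm over their backs; the gripper's body (75 mm by 190 mm) begins 51 mm behind the grasp point.
Start: joints at [83.858, 22.042, 0.453, 0, -68.411, -14.817], TCP at [0.224, 0.584, 0.199] pointing down, gripper open.
Joint ranges: [-179.83, 179.83], [-69.29, 118.12], [-61.27, 80.66], [-181.25, 117.63], [-171.15, -9.14], [-177.46, 177.46]. Speed limits (degrees/s): [159.86, 159.86, 180, 180, 180, 180].

INTERFACE

Orientations are given as a 3x3 rotation matrix whose columns are the frame's x, y, z axes.
In Python, from station import sense, capture, finish_job, recognise gives the robot as it stands.
- The arm moves only by the tool apply_moves, never from a script. Its argument "plan" is a list that holds one entry, the list of rows, each a list of 7 numbers: the opening in per cent of the stroke, from 0 (shut) to 100 (fully open), then the shift along the world's x, y, z in units of 25 mm (1.0 is 25 mm), then the turn, a rotation vector about the world's x, y, z in rad. A call has 1 to 12 rows; each row shifts and turns the pose as measured when the row begins; what a row does not reach is not made up. A row lasts 1/12 s, in which the tool goes at most 41.7 mm and 7.16 degrees, less where a joint would pass 70% of its speed; a pose out of reach is approached as far as the arm can. A call is refused whole if a number of a shift passes 1 or a number of a turn 0.125, either way. A call with a gripper value outside its range is refused whole. The fingers move at their own pace and stop on an object; the grip force is fixed at half the most. Time passes only in rows, so rows that do not move let the fingers close. It gives the time, the measured TCP pose, the force and the opening at its end, in the units of the state.
- sense(): the state, without advancing time (a new reading comes with each control period).
- capture(name): name is "scene" or "side" or "wrist"; returns a dict with "pixels" (420x560x3 uint8, red, green, blue), "depth" (420x560 float32, m along the optical axis (not along the pixel's ray), 0 where there is no reading), "mtx" (3x3 intrinsics, pixels), "R" (3x3) and "t" (3): a world point X has camera coordinates R X + t; the wrist camera has in their place "mount" (4x4, takes a point from camera to tool coordinates, whose origin is the TCP and whose axes are the flange's). Camera axes: x right, y down, z forward; pixel columns grow to the right and rows downward; lengths in m; the calibration is good to about 2 mm. A picture is of the moment at which its call begins: read the wrist's pose just before it.
- finish_job(): hands the job in, once; it reports no verdict.
Trained networks look in a picture, given as the dict that the camera call returned (one of the last four; its "shot" number tells which), for a name from the list of things; names that differ only in an ending like _2 or _b are one class to them, and where a whole thing is asked for, a point or a joint stands for the part that bears it (a point fixed in the world has none). Each returns a list of dicts, best first, with "score" (0 to 1); they miss things now and then, are a little off and sometimes report something else, mostly with a low value. They report only what shows in the picture. A call takes as long as a camera call. They do not tell look-alikes from the thing itself.
- recognise(label, picture): "at" ([x, y, z] in m, in the coordinates of the camera as it stood for that picture, good to about 4 mm: the middle of the surface that is visible of it).
The state is a dict: "time_s": time; "joints": joint angles; "joint_velocities": joint speeds; "effort": joint torques, N m; "tcp_pos": TCP position; "ee_rot": TCP orientation; "wrist_force": force on the tool from outside, world axes, zero at the start; "moment": the same for the moment, N m; "gripper_width": opening from 0.0 (shut) to 1.0 (fully open).
Only numpy, scipy, OpenCV 4.12 (cv2) and the standard library are available. Lean on these libraries where they do the work, as an engineer would, in place of code of your own. Each camera call takes 0.05 s, during which the arm holds its last target.

TASK

One of the two bearing housings on the bench has a ball bearing in its bore, the other only a solid blank disc. Pick up the dust cap by its knob and press it into the housing with the ball bearing, past the point where it snaps through the spring catches, until its rim sits flush on the housing all round. Finish while still holding it there with the gripper, pressing it firmly down (about 10 N); do not cap the housing with the blank, and leave the tools, the oil bottle and the dish where they are.

Things in the scene. Friction and masses are not known exactly. Their poses are not given: they have to be found in the camera images.
- cap: Dust cap, loose, black plastic, round about z, stands knob up on the bench; 0.08 to 0.17 kg. Origin: centre of its underside. Going up: plug, its chamfer widening from 45 mm diameter to 50 mm at z = 2, 50 mm lip to z = 5, 43 mm neck from z = 10.5 to 20 mm; rim disc 62 mm diameter, z = 20 to 26 mm; knob. Fully seated its origin is 30 mm above the bench.
- cap_knob (a point): Middle of the cap's knob, 41 mm above the cap's origin. The knob is an upright cylinder of 28 mm diameter, from 26 mm (top of the rim disc) to 56 mm above the cap's origin. Grip it by this; its yaw does not matter.
- housing_a: Fixed green bearing housing: base flange 100 x 100 x 12 mm with four bolt heads (to z = 18 mm), on it a square block 76 x 76 mm, flat top at z = 50 mm. In the top, central, a vertical blind bore of 51.5 mm diameter with a 2 mm chamfer, floor at z = 12 mm. Origin: centre of the underside, on the bench; z up; yaw varies.
- housing_a_mouth (a point): Centre of the bore's mouth, 50 mm above the housing's origin. 9 mm below it four sprung balls stand 4 mm into the bore. The cap's plug meets them with its rim 13 mm above the top; the push rises to 10 to 15 N and, with the rim about 8 mm above the top, drops suddenly: the balls then pull the cap in (up to 12 N) until its rim stops hard on the top.
- housing_b: The other housing, the same in every way as housing_a. Which of the two has the bearing changes from start to start.
- housing_b_mouth (a point): The same point of housing_b: centre of its bore's mouth, 50 mm above its origin, with the same sprung balls.
- bearing: The ball bearing: steel ring, 47 mm outside, 12 mm high, with an open through hole of 25 mm, dark shield between its two races. It lies loose on the floor of the bore of one of the housings. Origin: centre of its underside.
- blank: The blank: solid steel disc, 47 mm diameter, 12 mm high, no hole, with a 10 mm wide, 3 mm high pip in the middle of its top. It lies on the floor of the bore of the other housing. Origin: centre of its underside.
- screwdriver: Screwdriver lying beyond the work; leave alone.
- wrench: Wrench lying beyond the work; leave alone.
- oil: Small white oil bottle, 48 mm diameter, 110 mm high, standing at the left; leave alone.
- parts_dish: Small steel dish, 100 mm diameter, 30 mm high, at the right; leave alone.
There are look-alikes about, which are no part of the job. Of the things that look like the cap, the middle-sized one is meant.

How it is judged (in metres and radians):
On the way, in this order (a step that is already met when the one before it is completed fails the run):
1. the cap is lifted clear of the bench (height (world z) of cap above 0.055 m and horizontal distance between cap and bearing above 0.03 m), for 0.1 s.
2. the cap has snapped home in the housing with the bearing (horizontal distance between cap and bearing below 0.006 m and height (world z) of cap below 0.032 m and angle between cap's own z axis and vertical below 0.06 rad), for 0.1 s.
At the end, for the whole second after the job is handed in: The cap is snapped home in the housing with the bearing: within 6 mm of the bearing's axis, its underside lower than 32 mm above the bench (fully seated is 30 mm), tilted less than 0.06 rad; the gripper still touches it with more than 3 N and presses it onto the housing with more than 4 N (all of step 2 and ((contact force between cap and housing_a above 4 N and horizontal distance between bearing and housing_a below 0.01 m) or (contact force between cap and housing_b above 4 N and horizontal distance between bearing and housing_b below 0.01 m)) and contact force between any of the fingers, the arm and cap above 3 N); the arm keeps its last pose, push and grip.
It fails at once if the cap is pressed home in the housing with the blank (horizontal distance between cap and blank below 0.01 m and height (world z) of cap below 0.034 m).
It fails at once if a tool, the oil bottle or the dish is moved more than 30 mm (distance of any of screwdriver, wrench, oil, parts_dish from where it was at the start of the episode above 0.03 m).
It also fails if it takes over 45 s, if anything falls off the work surface, if the arm or the gripper's body presses on something with over 40 N, if the wrist force passes 120 N, or if a joint passes its speed limit or range.

## Working session

There is one attempt and no reset: what is moved stays moved. The work goes in short steps, Python scripts to look and compute and a tool call to move; the robot and the scene stay as the last step left them, time stands still between calls to the robot, and variables do not carry over. Pictures are saved under pics/ and viewed, and the job is handed in when it is done.

Besides the shell and the picture viewer there is one more tool, called after "Call:" as name([rows], argument=value, ...), one row to a line, values as JSON. apply_moves: Moves the arm, as the interface text tells. Its arguments: {"type":"object","properties":{"plan":{"type":"array","items":{"type":"array","items":{"type":"array","items":{"type":"number"}}}}},"required":["plan"]}

```bash
ls; mkdir -p pics; cat > h.py <<'E'
import numpy as np, cv2
from station import sense, capture, recognise
def save(c,n): cv2.imwrite(f"pics/{n}.png", c["pixels"][:,:,::-1])
def toworld(c,p,s=None):
    p=np.asarray(p,float)
    if "R" in c: return np.asarray(c["R"]).T@(p-np.asarray(c["t"]))
    q=np.asarray(c["mount"])@np.r_[p,1]
    return np.asarray(s["ee_rot"])@q[:3]+np.asarray(s["tcp_pos"])
def pix(c,p):
    q=np.asarray(c["mtx"])@p; return (q[:2]/q[2]).round()
E
python3 - <<'E'
from h import *
s=sense(); print(s["time_s"],s["tcp_pos"],s["wrist_force"],s["gripper_width"]); print(np.round(s["ee_rot"],3))
for n in ["scene","side","wrist"]:
    s=sense(); c=capture(n); save(c,n+"0")
    for l in ["cap","housing_a","bearing","blank","cap_knob"]:
        for r in recognise(l,c): print(n,l,round(r["score"],2),toworld(c,r["at"],s).round(3),pix(c,r["at"]))
print(sense()["time_s"])
E
```

```text
pics
0.0 [0.22333255 0.58302781 0.19786021] [-0.41069872  0.25091663  0.20309493] 1.001351750271968
[[ 0.934 -0.358 -0.001]
 [-0.358 -0.934 -0.002]
 [ 0.     0.002 -1.   ]]
scene cap 0.74 [0.698 0.01  0.032] [258. 240.]
scene cap 0.72 [0.595 0.05  0.026] [289. 233.]
scene housing_a 0.85 [0.586 0.232 0.031] [332. 259.]
scene housing_a 0.61 [ 0.513 -0.246  0.028] [252. 184.]
scene housing_a 0.51 [0.591 0.052 0.025] [291. 233.]
scene bearing 0.74 [0.593 0.053 0.025] [291. 234.]
scene bearing 0.57 [0.553 0.214 0.027] [334. 252.]
scene cap_knob 0.67 [0.593 0.053 0.026] [290. 233.]
scene cap_knob 0.58 [0.502 0.073 0.016] [313. 226.]
side cap 0.68 [0.579 0.035 0.03 ] [262. 216.]
side cap 0.67 [ 0.676 -0.015  0.033] [299. 206.]
side cap 0.53 [0.496 0.06  0.02 ] [234. 229.]
side housing_a 0.75 [0.55  0.208 0.034] [214. 188.]
side housing_a 0.6 [ 0.478 -0.277  0.034] [320. 307.]
side blank 0.7 [ 0.501 -0.264  0.025] [322. 300.]
side blank 0.25 [0.569 0.237 0.024] [213. 181.]
side cap_knob 0.94 [ 0.68  -0.015  0.031] [300. 206.]
side cap_knob 0.53 [0.494 0.059 0.024] [234. 229.]
0.9
```

```bash
python3 - <<'E'
import cv2
a=cv2.imread("pics/scene0.png")[130:330,150:450];b=cv2.imread("pics/side0.png")[130:370,130:430]
cv2.imwrite("pics/sc0z.png",cv2.resize(a,None,fx=2.6,fy=2.6,interpolation=3));cv2.imwrite("pics/si0z.png",cv2.resize(b,None,fx=2.5,fy=2.5,interpolation=3))
E
```

```text
(no output)
```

View pics/sc0z.png

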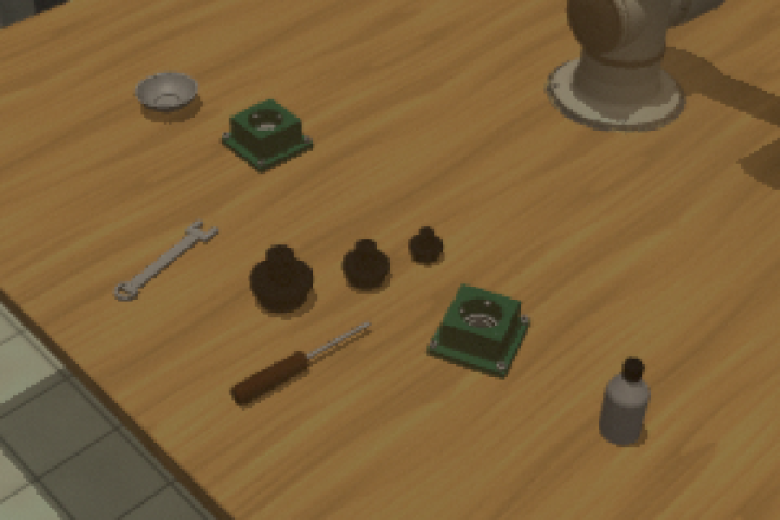

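View pics/si0z.png

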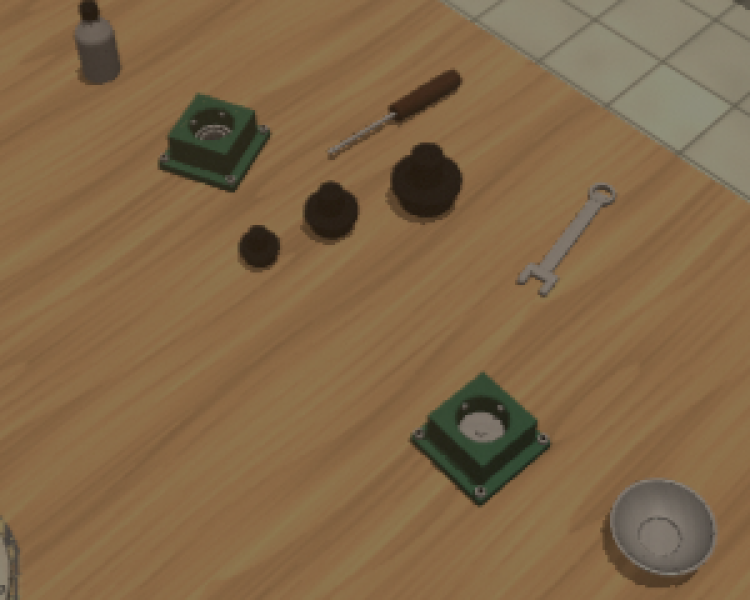

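View pics/wrist0.png

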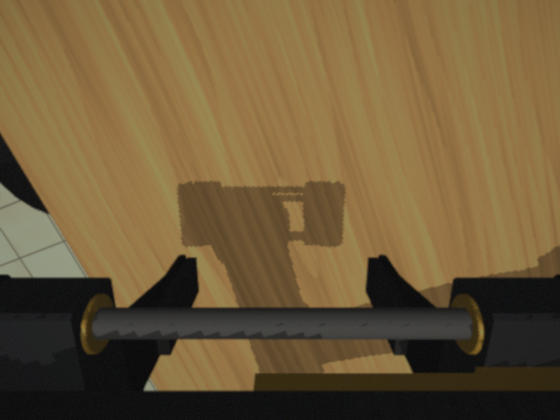

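```bash
python3 - <<'E'
from h import *
def cloud(c):
    d=c["depth"];v,u=np.mgrid[:420,:560];K=np.array(c["mtx"])
    P=np.stack([(u-K[0,2])/K[0,0]*d,(v-K[1,2])/K[1,1]*d,d],-1).reshape(-1,3)
    W=(P-np.array(c["t"]))@np.array(c["R"]); W[P[:,2]==0]=np.nan; return W
for n in ["scene","side"]:
    c=capture(n); W=cloud(c)
    for nm,x,y,zs in [("cap",.587,.043,(.025,.05,.07)),("L",.69,0,(.05,)),("S",.5,.065,(.02,)),("ha",.568,.222,(.044,)),("hb",.495,-.262,(.044,)),("oil",.6,.35,(.06,))]:
        for z in zs:
            m=(np.hypot(W[:,0]-x,W[:,1]-y)<.06)&(W[:,2]>z)
            if m.sum(): q=W[m]; print(n,nm,z,m.sum(),"mid",((q.min(0)+q.max(0))/2).round(3),"ext",np.ptp(q,axis=0).round(3),"zmax",q[:,2].max().round(3))
c=capture("wrist"); print(np.round(c["mount"],3)); print(c["mtx"])
E
```

```text
scene cap 0.025 177 mid [0.587 0.044 0.043] ext [0.065 0.061 0.036] zmax 0.061
scene cap 0.05 46 mid [0.586 0.044 0.056] ext [0.029 0.027 0.01 ] zmax 0.061
scene L 0.05 126 mid [ 0.69  -0.005  0.064] ext [0.037 0.04  0.028] zmax 0.078
scene S 0.02 81 mid [0.516 0.067 0.032] ext [0.079 0.045 0.024] zmax 0.045
scene ha 0.044 318 mid [0.565 0.222 0.05 ] ext [0.1   0.098 0.012] zmax 0.056
scene hb 0.044 193 mid [ 0.495 -0.268  0.05 ] ext [0.084 0.088 0.012] zmax 0.056
side cap 0.025 271 mid [0.585 0.042 0.044] ext [0.061 0.062 0.037] zmax 0.062
side cap 0.05 77 mid [0.585 0.044 0.056] ext [0.029 0.029 0.012] zmax 0.062
side L 0.05 171 mid [ 0.689 -0.005  0.067] ext [0.039 0.039 0.033] zmax 0.083
side S 0.02 136 mid [0.515 0.063 0.034] ext [0.082 0.042 0.028] zmax 0.048
side ha 0.044 395 mid [0.563 0.221 0.051] ext [0.101 0.099 0.014] zmax 0.058
side hb 0.044 628 mid [ 0.495 -0.27   0.051] ext [0.081 0.081 0.014] zmax 0.058
[[-0.    -0.953 -0.302  0.084]
 [ 1.    -0.    -0.001  0.001]
 [ 0.001 -0.302  0.953 -0.186]
 [ 0.     0.     0.     1.   ]]
[[348.8641087    0.         281.79149783]
 [  0.         348.8641087  214.68298001]
 [  0.           0.           1.        ]]
```

Call:
apply_moves([
  [[100,0.8,-1,0,0,0,0],[100,0.8,-1,0,0,0,0],[100,0.8,-1,0,0,0,0],[100,0.8,-1,0,0,0,0],[100,0.8,-1,0,0,0,0],[100,0.8,-1,0,0,0,0],[100,0.8,-1,0,0,0,0],[100,0.8,-1,0,0,0,0],[100,0.8,-1,0,0,0,0],[100,0.8,-1,0,0,0,0],[100,0.8,-1,0,0,0,0],[100,0.8,-1,0,0,0,0]],
])

```text
time_s: 2.05
tcp_pos: [0.4681, 0.2748, 0.1995]
ee_rot: [[0.938, -0.346, 0.003], [-0.346, -0.938, 0.004], [0.001, -0.005, -1.0]]
wrist_force: [0.8, -0.3, -0.3]
gripper_width: 0.997
```

```bash
python3 - <<'E'
from h import *
s=sense(); print(s["time_s"],s["tcp_pos"],s["wrist_force"]); print(np.round(s["ee_rot"],3))
n="wrist"; c=capture(n); save(c,"w1")
for l in ["housing_a","bearing","blank","cap"]:
    for r in recognise(l,c): print(n,l,round(r["score"],2),toworld(c,r["at"],s).round(3),pix(c,r["at"]))
E
```

```text
2.05 [0.46805776 0.2748184  0.19946054] [ 0.84401701 -0.28303818 -0.33033032]
[[ 0.938 -0.346  0.003]
 [-0.346 -0.938  0.004]
 [ 0.001 -0.005 -1.   ]]
wrist housing_a 0.95 [0.561 0.22  0.054] [304.  77.]
wrist bearing 0.78 [0.564 0.219 0.022] [302.  77.]
wrist cap 0.88 [0.567 0.057 0.027] [470.   6.]
wrist cap 0.77 [0.5   0.072 0.023] [466.  87.]
```

View pics/w1.png

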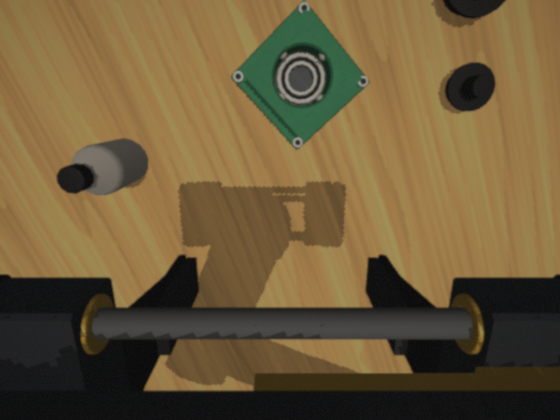

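```bash
cat >> h.py <<'E'
def wcloud(c,s):
    d=c["depth"];v,u=np.mgrid[:420,:560];K=np.array(c["mtx"])
    P=np.stack([(u-K[0,2])/K[0,0]*d,(v-K[1,2])/K[1,1]*d,d],-1).reshape(-1,3)
    if "R" in c: W=(P-np.array(c["t"]))@np.array(c["R"])
    else:
        M=np.array(c["mount"]); W=(P@M[:3,:3].T+M[:3,3])@np.array(s["ee_rot"]).T+np.array(s["tcp_pos"])
    W[P[:,2]==0]=np.nan; return W
def circ(W,x,y,r,z0,z1):
    m=(np.hypot(W[:,0]-x,W[:,1]-y)<r)&(W[:,2]>z0)&(W[:,2]<z1); q=W[m]
    (cx,cy),R=cv2.minEnclosingCircle((q[:,:2]*1000).astype(np.float32))
    rect=cv2.minAreaRect((q[:,:2]*1000).astype(np.float32))
    print(m.sum(),"circle",round(cx,1),round(cy,1),"r",round(R,1),"rect",np.round(rect[0],1),np.round(rect[1],1),round(rect[2],1),"zmed",np.median(q[:,2]).round(4))
E
python3 - <<'E'
from h import *
s=sense(); c=capture("wrist"); W=wcloud(c,s)
circ(W,.564,.2215,.06,.04,.06); circ(W,.564,.2215,.026,.015,.03); circ(W,.564,.2215,.08,.008,.06)
for n in ["scene","side"]:
  c=capture(n); W=wcloud(c,s); circ(W,.564,.2215,.06,.046,.06)
E
```

```text
5246 circle 563.2 221.2 r 53.2 rect [563.6 220.8] [76.1 76.2] 22.7 zmed 0.0498
1542 circle 565.5 220.9 r 25.2 rect [565.4 221.5] [48.6 48.5] 70.1 zmed 0.0233
10670 circle 563.4 221.0 r 69.7 rect [563.6 220.8] [100.1 100.1] 22.7 zmed 0.0327
294 circle 564.7 221.5 r 52.3 rect [562.6 221.6] [83. 77.] 21.5 zmed 0.0504
367 circle 562.7 219.0 r 52.1 rect [563.4 220.7] [84.4 81.5] 20.4 zmed 0.0507
```

Call:
apply_moves([
  [[100,0.2,-0.83,0,0,0,0],[100,0.2,-0.83,0,0,0,0],[100,0.2,-0.83,0,0,0,0],[100,0.2,-0.83,0,0,0,0],[100,0.2,-0.83,0,0,0,0],[100,0.2,-0.83,0,0,0,0],[100,0.2,-0.83,0,0,0,0],[100,0.2,-0.83,0,0,0,0],[100,0.2,-0.83,0,0,0,0],[100,0.2,-0.83,0,0,0,0],[100,0,0,0,0,0,0]],
])

```text
time_s: 3.37
tcp_pos: [0.5137, 0.0746, 0.1997]
ee_rot: [[0.948, -0.317, 0.004], [-0.317, -0.948, 0.005], [0.002, -0.006, -1.0]]
wrist_force: [0.2, 0.6, 0.8]
gripper_width: 1.003
```

```bash
python3 - <<'E'
from h import *
s=sense(); print(s["time_s"],s["tcp_pos"],s["wrist_force"]); print(np.round(s["ee_rot"],3))
n="wrist"; c=capture(n); save(c,"w2"); W=wcloud(c,s)
for l in ["cap","cap_knob"]:
    for r in recognise(l,c): print(n,l,round(r["score"],2),toworld(c,r["at"],s).round(3),pix(c,r["at"]))
circ(W,.586,.044,.045,.021,.03); circ(W,.586,.044,.045,.05,.07)
circ(W,.69,-.005,.06,.021,.1); circ(W,.5,.065,.04,.015,.1)
E
```

```text
3.3667 [0.51369124 0.07457026 0.19968217] [0.15013843 0.63922379 0.82258395]
[[ 0.948 -0.317  0.004]
 [-0.317 -0.948  0.005]
 [ 0.002 -0.006 -1.   ]]
wrist cap 0.79 [0.658 0.01  0.032] [300.  19.]
wrist cap 0.67 [0.499 0.068 0.018] [293. 197.]
wrist cap 0.57 [0.589 0.045 0.026] [286. 108.]
wrist cap_knob 0.9 [0.586 0.041 0.025] [292. 109.]
wrist cap_knob 0.8 [0.5   0.064 0.016] [295. 194.]
wrist cap_knob 0.71 [0.659 0.005 0.032] [304.  15.]
2405 circle 586.8 43.7 r 30.9 rect [586.8  43.6] [60.4 61.5] 71.0 zmed 0.0258
764 circle 586.7 43.8 r 13.8 rect [586.8  43.6] [27.1 26.9] 28.1 zmed 0.0558
1530 circle 671.8 1.8 r 35.3 rect [661.9   5.2] [70.7 20.9] 70.9 zmed 0.0338
1370 circle 498.1 65.9 r 23.1 rect [498.  66.] [44.6 45.6] 72.8 zmed 0.0194
```

View pics/w2.png

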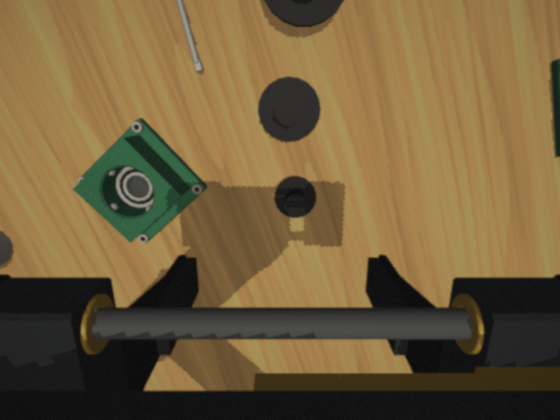

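Call:
apply_moves([
  [[100,0.73,-0.31,0,0,0,0],[100,0.73,-0.31,0,0,0,0],[100,0.73,-0.31,0,0,0,0],[100,0.73,-0.31,-0.2,0,0,0],[100,0,0,-0.8,-0.005,0.004,0],[100,0,0,-0.9,0,0,0],[100,0,0,-0.9,0,0,0],[100,0,0,-0.4,0,0,0],[100,0,0,0,0,0,0]],
])

```text
time_s: 4.27
tcp_pos: [0.5902, 0.0588, 0.1184]
ee_rot: [[0.955, -0.297, 0.007], [-0.297, -0.955, 0.004], [0.005, -0.006, -1.0]]
wrist_force: [0.3, -0.1, -0.2]
gripper_width: 1.007
```

Call:
apply_moves([
  [[100,-0.07,-0.3,0,-0.004,0.007,0],[100,-0.07,-0.3,0,0,0,0],[100,0,0,0,0,0,0]],
])

```text
time_s: 4.52
tcp_pos: [0.5866, 0.046, 0.1191]
ee_rot: [[0.957, -0.291, -0.001], [-0.291, -0.957, -0.001], [-0.001, 0.001, -1.0]]
wrist_force: [-0.3, -0.1, 0.0]
gripper_width: 1.005
```

Call:
apply_moves([
  [[100,0,-0.1,-0.6,0,0,0],[100,0,0,-0.8,0,0,0],[100,0,0,-0.8,0,0,0],[100,0,0,-0.5,0,0,0],[100,0,0,-0.2,0,0,0],[100,0,0,0,0,0,0]],
])

```text
time_s: 5.02
tcp_pos: [0.5922, 0.0439, 0.0535]
ee_rot: [[0.956, -0.291, 0.018], [-0.291, -0.957, 0.004], [0.016, -0.009, -1.0]]
wrist_force: [0.4, 0.3, 0.2]
gripper_width: 1.002
```

Call:
apply_moves([
  [[100,-0.2,0,-0.2,-0.004,0.018,0],[100,0,0,-0.2,0,0,0],[100,0,0,-0.1,0,0,0],[100,0,0,0,0,0,0]],
])

```text
time_s: 5.35
tcp_pos: [0.5893, 0.0444, 0.0439]
ee_rot: [[0.957, -0.291, 0.005], [-0.291, -0.957, 0.001], [0.004, -0.003, -1.0]]
wrist_force: [-0.4, 0.1, -0.4]
gripper_width: 0.998
```

Call:
apply_moves([
  [[100,-0.1,-0.02,-0.12,-0.001,0.005,0],[100,0,0,-0.08,0,0,0],[100,0,0,0,0,0,0]],
])

```text
time_s: 5.6
tcp_pos: [0.5874, 0.0441, 0.0395]
ee_rot: [[0.957, -0.291, 0.002], [-0.291, -0.957, 0.001], [0.001, -0.001, -1.0]]
wrist_force: [-0.5, -0.2, 0.7]
gripper_width: 0.999
```

```bash
python3 - <<'E'
from h import *
s=sense(); print(s["tcp_pos"]); c=capture("wrist"); save(c,"w3")
for n in ["side","scene"]:
  c=capture(n); cv2.imwrite(f"pics/{n}3.png",cv2.resize(c["pixels"][150:300,180:380,::-1],None,fx=3.8,fy=3.8,interpolation=3))
E
```

```text
[0.58742171 0.0441304  0.0394954 ]
```

View pics/w3.png

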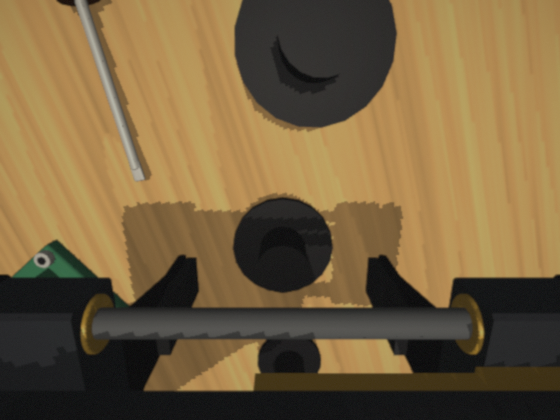

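View pics/side3.png

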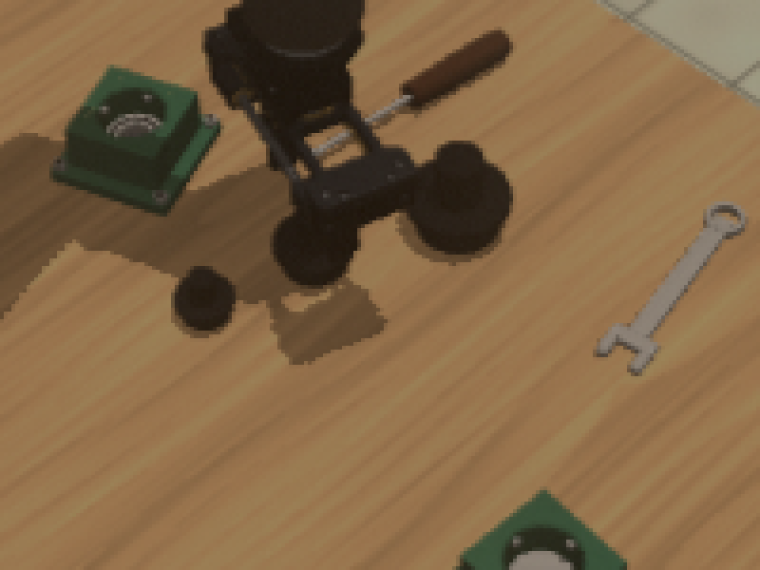

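The middle cap sits between the fingers (wrist view: cap at about (283,243), fingers at columns 195 and 368). The shot is well centred and clear of the neighbours, so I'll close.

Call:
apply_moves([
  [[0,0,0,0,0,0,0],[0,0,0,0,0,0,0],[0,0,0,0,0,0,0],[0,0,0,0,0,0,0],[0,0,0,0,0,0,0],[0,0,0,0,0,0,0],[0,0,0,0,0,0,0],[0,0,0,0,0,0,0]],
])

```text
time_s: 6.42
tcp_pos: [0.5879, 0.0443, 0.0402]
ee_rot: [[0.957, -0.29, 0.003], [-0.29, -0.957, 0.001], [0.002, -0.002, -1.0]]
wrist_force: [1.1, 0.3, -0.4]
gripper_width: 0.477
```

Call:
apply_moves([
  [[0,0,0,0,0,0,0],[0,0,0,0,0,0,0],[0,0,0,0,0,0,0],[0,0,0,0,0,0,0],[0,0,0,0,0,0,0]],
])

```text
time_s: 6.83
tcp_pos: [0.5879, 0.0442, 0.0402]
ee_rot: [[0.957, -0.29, 0.003], [-0.29, -0.957, 0.001], [0.002, -0.002, -1.0]]
wrist_force: [-0.4, -1.8, 0.2]
gripper_width: 0.094
```

```bash
python3 - <<'E'
from h import *
s=sense(); print(s["tcp_pos"],s["gripper_width"],s["wrist_force"]); c=capture("wrist"); save(c,"w4")
for n in ["side","scene"]:
  c=capture(n); cv2.imwrite(f"pics/{n}4.png",cv2.resize(c["pixels"][150:300,180:380,::-1],None,fx=3.8,fy=3.8,interpolation=3))
E
```

```text
[0.58790401 0.04422965 0.04020579] 0.09397723544602091 [-0.38649612 -1.80177921  0.19782038]
```

View pics/w4.png

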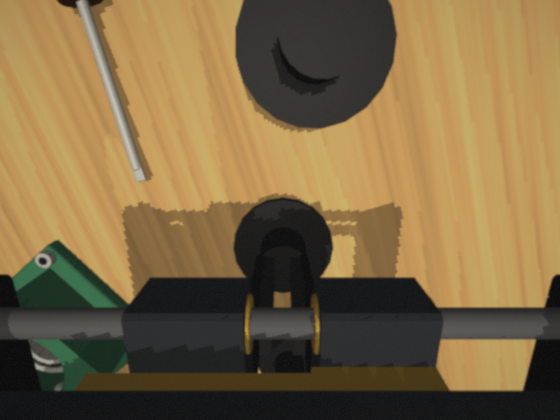

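View pics/side4.png

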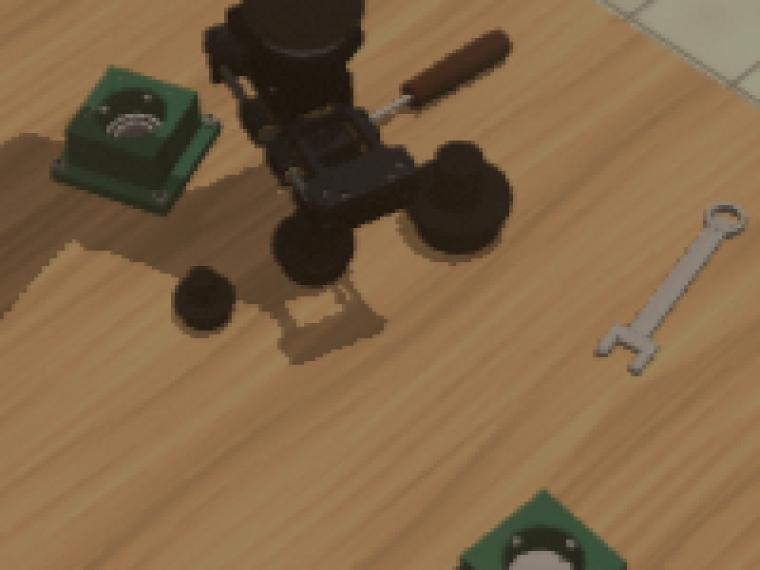

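View pics/scene4.png

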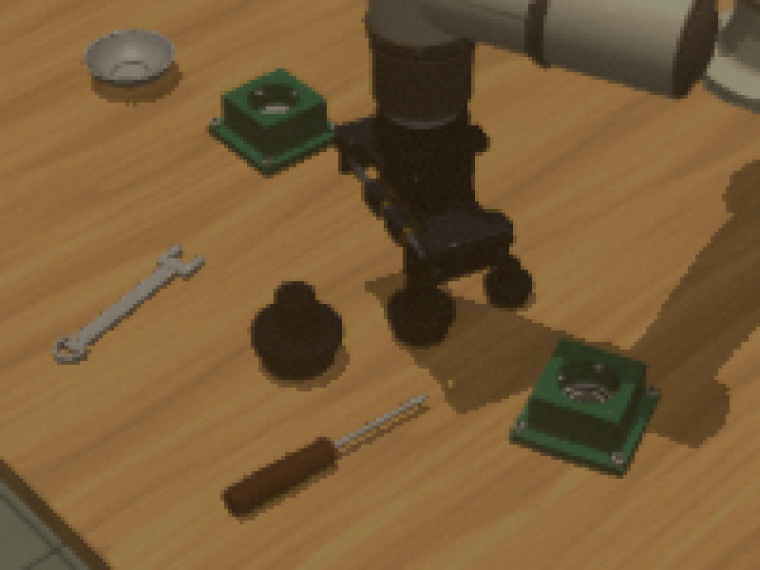

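```bash
python3 - <<'E'
import cv2,numpy as np
a=cv2.imread("pics/w4.png")[180:390,180:390]
a=(255*(a/255.)**0.45).astype(np.uint8)
cv2.imwrite("pics/w4z.png",cv2.resize(a,None,fx=2.8,fy=2.8,interpolation=3))
E
```

```text
(no output)
```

View pics/w4z.png

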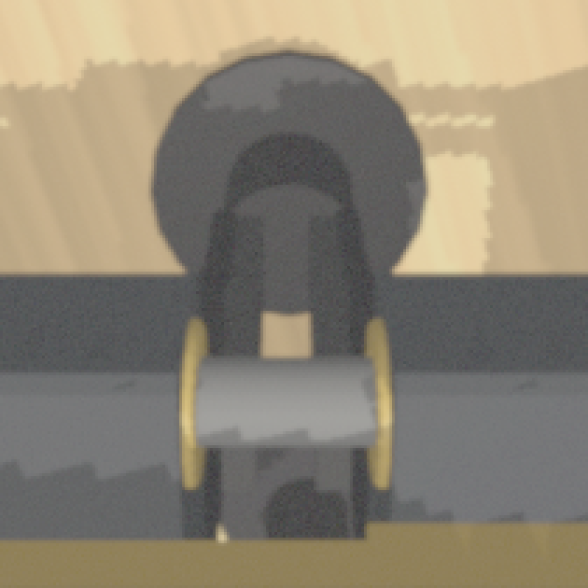

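```bash
python3 - <<'E'
from h import *
s=sense(); c=capture("wrist")
d=c["depth"]; K=np.array(c["mtx"]); M=np.array(c["mount"])
def tool(u,v):
    z=d[v,u]; p=M[:3,:3]@[(u-K[0,2])/K[0,0]*z,(v-K[1,2])/K[1,1]*z,z]+M[:3,3]; return (p*1000).round(0).astype(int)
for v in [225,235,245,255,265,275,285,295,302]:
    print(v,[(u,*tool(u,v)) for u in range(240,330,6)])
E
```

```text
225 [(240, np.int64(14), np.int64(-25), np.int64(14)), (246, np.int64(13), np.int64(-21), np.int64(16)), (252, np.int64(14), np.int64(-17), np.int64(13)), (258, np.int64(14), np.int64(-14), np.int64(15)), (264, np.int64(14), np.int64(-10), np.int64(14)), (270, np.int64(14), np.int64(-7), np.int64(15)), (276, np.int64(14), np.int64(-3), np.int64(14)), (282, np.int64(14), np.int64(1), np.int64(15)), (288, np.int64(13), np.int64(4), np.int64(15)), (294, np.int64(13), np.int64(8), np.int64(15)), (300, np.int64(14), np.int64(12), np.int64(14)), (306, np.int64(14), np.int64(15), np.int64(14)), (312, np.int64(14), np.int64(19), np.int64(13)), (318, np.int64(14), np.int64(23), np.int64(14)), (324, np.int64(14), np.int64(26), np.int64(14))]
235 [(240, np.int64(7), np.int64(-25), np.int64(15)), (246, np.int64(7), np.int64(-21), np.int64(14)), (252, np.int64(7), np.int64(-18), np.int64(15)), (258, np.int64(7), np.int64(-14), np.int64(15)), (264, np.int64(7), np.int64(-10), np.int64(15)), (270, np.int64(10), np.int64(-6), np.int64(6)), (276, np.int64(12), np.int64(-3), np.int64(2)), (282, np.int
[... 4929 characters left out ...]
46, np.int64(38), np.int64(-8), np.int64(-111)), (252, np.int64(39), np.int64(-6), np.int64(-112)), (258, np.int64(38), np.int64(-5), np.int64(-111)), (264, np.int64(32), np.int64(-4), np.int64(-101)), (270, np.int64(10), np.int64(-4), np.int64(-65)), (276, np.int64(10), np.int64(-2), np.int64(-66)), (282, np.int64(-55), np.int64(1), np.int64(40)), (288, np.int64(10), np.int64(3), np.int64(-66)), (294, np.int64(10), np.int64(5), np.int64(-66)), (300, np.int64(35), np.int64(5), np.int64(-106)), (306, np.int64(38), np.int64(7), np.int64(-111)), (312, np.int64(38), np.int64(8), np.int64(-111)), (318, np.int64(38), np.int64(10), np.int64(-111)), (324, np.int64(38), np.int64(11), np.int64(-112))]
```

Call:
apply_moves([
  [[50,0,0,0,0,0,0],[50,0,0,0,0,0,0],[50,0,0,0,0,0,0],[50,0,0,0,0,0,0],[50,0,0,0,0,0,0],[50,0,0,0,0,0,0],[50,0,0,0,0,0,0],[50,0,0,0,0,0,0],[50,0,0,0,0,0,0]],
])

```text
time_s: 7.78
tcp_pos: [0.5879, 0.0443, 0.0402]
ee_rot: [[0.957, -0.29, 0.003], [-0.29, -0.957, 0.001], [0.002, -0.002, -1.0]]
wrist_force: [1.4, 0.3, 0.2]
gripper_width: 0.489
```

```bash
python3 - <<'E'
from h import *
s=sense(); print(s["gripper_width"],s["tcp_pos"]); c=capture("wrist"); save(c,"w5")
M=np.array(c["mount"]); d=c["depth"]; K=np.array(c["mtx"])
v,u=np.mgrid[:420,:560]
P=np.stack([(u-K[0,2])/K[0,0]*d,(v-K[1,2])/K[1,1]*d,d],-1).reshape(-1,3); T=(P@M[:3,:3].T+M[:3,3])*1000
m=(np.abs(T[:,0]-5)<9)&(np.abs(T[:,1])>17)&(np.abs(T[:,1])<65)&(P[:,2]>0)&(T[:,2]<10)&(T[:,2]>-90)
q=T[m]
for sg in (-1,1):
    a=q[np.sign(q[:,1])==sg]
    for z in range(-80,12,8):
        b=a[(a[:,2]>=z)&(a[:,2]<z+8)]
        if len(b): print(sg,z,len(b),b.min(0).round(),b.max(0).round())
W=wcloud(c,s); cx=.5868; circ(W,.587,.044,.045,.021,.03); circ(W,.587,.044,.02,.05,.06)
E
```

```text
0.4891626705777604 [0.58791217 0.04425728 0.04018598]
-1 -80 111 [ -4. -26. -80.] [  3. -21. -72.]
-1 -72 323 [ -4. -34. -72.] [ 12. -21. -64.]
-1 -64 326 [  4. -33. -64.] [ 12. -21. -56.]
-1 -56 309 [ -2. -32. -56.] [ 12. -21. -48.]
-1 -48 250 [ -4. -30. -48.] [ 12. -21. -40.]
-1 -40 219 [ -4. -30. -40.] [ 12. -21. -32.]
-1 -32 176 [ -4. -30. -32.] [ 12. -21. -24.]
-1 -24 19 [ -2. -30. -24.] [ 12. -21. -23.]
1 -80 104 [ -4.  22. -80.] [ 12.  34. -72.]
1 -72 327 [ -4.  22. -72.] [ 12.  35. -64.]
1 -64 322 [  4.  22. -64.] [ 12.  34. -56.]
1 -56 301 [ -3.  22. -56.] [ 12.  33. -48.]
1 -48 270 [ -4.  22. -48.] [ 12.  31. -40.]
1 -40 210 [ -4.  22. -40.] [ 12.  31. -32.]
1 -32 185 [ -4.  22. -32.] [ 12.  31. -24.]
1 -24 13 [ -1.  22. -24.] [ 11.  29. -23.]
4586 circle 586.6 43.7 r 31.2 rect [587.3  43.4] [61.7 60.9] 72.9 zmed 0.0259
2071 circle 586.6 43.5 r 14.4 rect [586.7  43.5] [27.6 28.3] 82.0 zmed 0.0558
```

View pics/w5.png

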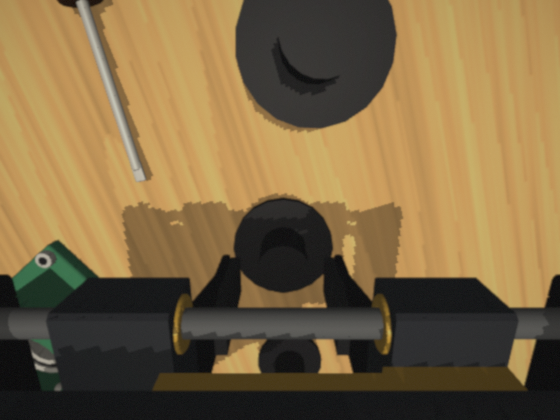

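```bash
python3 - <<'E'
from h import *
for n in ["scene","side"]:
    s=sense(); c=capture(n); W=wcloud(c,s); T=(W-np.array(s["tcp_pos"]))@np.array(s["ee_rot"])*1000
    m=(np.abs(T[:,0])<14)&(np.abs(T[:,1])>18)&(np.abs(T[:,1])<40)
    q=T[m]
    for z in range(-70,40,6):
        b=q[(q[:,2]>=z)&(q[:,2]<z+6)]
        if len(b): print(n,z,len(b),b.min(0).round(),b.max(0).round())
E
```

```text
scene -70 1 [ 12.  28. -67.] [ 12.  28. -67.]
scene -64 1 [ 11.  30. -61.] [ 11.  30. -61.]
scene -58 1 [ 11.  29. -53.] [ 11.  29. -53.]
scene -52 2 [  8. -31. -51.] [ 12.  35. -47.]
scene -46 5 [-10. -33. -44.] [ 13.  34. -40.]
scene -40 14 [ -8. -33. -40.] [ 13.  31. -34.]
scene -34 12 [-13. -31. -32.] [ 10.  32. -28.]
scene -28 7 [ -7. -30. -28.] [ 10.  32. -23.]
scene -22 1 [  1. -25. -21.] [  1. -25. -21.]
scene 8 18 [-13. -31.   8.] [13. 29. 14.]
scene 14 18 [-14. -31.  14.] [13. 30. 20.]
scene 20 2 [ -6. -27.  20.] [  5. -27.  20.]
scene 26 6 [ -8. -24.  29.] [  6. -20.  32.]
scene 32 14 [-13. -38.  32.] [ 12. -18.  38.]
scene 38 24 [-13. -40.  38.] [ 14. -23.  43.]
side -70 3 [-10. -30. -69.] [ -5. -22. -66.]
side -64 2 [ -7. -24. -63.] [ -4. -23. -59.]
side 2 2 [-11. -22.   6.] [-7. 20.  7.]
side 8 27 [-13. -26.   8.] [13. 32. 14.]
side 14 26 [-13. -31.  14.] [11. 32. 19.]
side 26 9 [-13.  18.  26.] [ 5. 27. 32.]
side 32 26 [-13.  19.  32.] [14. 39. 38.]
side 38 32 [-14.  21.  38.] [14. 40. 44.]
```

Call:
apply_moves([
  [[55,-0.06,-0.02,-0.3,-0.001,0.004,0],[55,-0.03,0,-0.3,0,0.003,0],[55,-0.03,0,-0.3,0,0.003,0],[55,-0.03,0,-0.2,0,0.002,0],[55,0,0,0,0,0,0]],
])

```text
time_s: 8.35
tcp_pos: [0.5832, 0.0436, 0.0095]
ee_rot: [[0.957, -0.291, -0.011], [-0.291, -0.957, -0.0], [-0.011, 0.003, -1.0]]
wrist_force: [-0.1, -0.9, -1.3]
gripper_width: 0.548
```

Call:
apply_moves([
  [[55,0.14,0,-0.06,0,-0.011,0],[55,0,0,0,0,0,0]],
])

```text
time_s: 8.52
tcp_pos: [0.5866, 0.0434, 0.0067]
ee_rot: [[0.957, -0.291, -0.001], [-0.291, -0.957, -0.001], [-0.001, 0.001, -1.0]]
wrist_force: [0.3, -0.0, -0.5]
gripper_width: 0.549
```

Call:
apply_moves([
  [[0,0,0,0.04,0,0,0],[0,0,0,0,0,0,0],[0,0,0,0,0,0,0],[0,0,0,0,0,0,0],[0,0,0,0,0,0,0],[0,0,0,0,0,0,0],[0,0,0,0,0,0,0]],
])

```text
time_s: 9.1
tcp_pos: [0.587, 0.0436, 0.0085]
ee_rot: [[0.957, -0.291, 0.0], [-0.291, -0.957, -0.0], [0.0, 0.0, -1.0]]
wrist_force: [0.2, -0.5, -1.2]
gripper_width: 0.31
```

Call:
apply_moves([
  [[0,0,0,0.4,0,0,0],[0,0,0,0.7,0,0,0],[0,0,0,0.8,0,0,0],[0,0,0,0.8,0,0,0],[0,0,0,0.8,0,0,0],[0,0,0,0.5,0,0,0],[0,0,0,0,0,0,0]],
])

```text
time_s: 9.68
tcp_pos: [0.5845, 0.0425, 0.1146]
ee_rot: [[0.957, -0.291, -0.004], [-0.291, -0.957, -0.002], [-0.003, 0.003, -1.0]]
wrist_force: [0.6, -0.3, -1.2]
gripper_width: 0.311
```

Call:
apply_moves([
  [[0,-0.1,0.5,0,0,0,0],[0,-0.1,0.8,0,0,0,0],[0,-0.1,0.8,0,0,0,0],[0,-0.1,0.8,0,0,0,0],[0,-0.1,0.8,0,0,0,0],[0,-0.1,0.8,0,0,0,0],[0,-0.1,0.8,0,0,0,0],[0,-0.1,0.8,0,0,0,0],[0,-0.05,0.6,0,0,0,0],[0,0,0.3,0,0,0,0],[0,0,0,0,0,0,0]],
])

```text
time_s: 10.6
tcp_pos: [0.5537, 0.2279, 0.1073]
ee_rot: [[0.956, -0.294, -0.016], [-0.294, -0.956, -0.006], [-0.013, 0.01, -1.0]]
wrist_force: [0.8, 0.1, -0.4]
gripper_width: 0.316
```

Call:
apply_moves([
  [[0,0.4,-0.28,0,0.006,-0.016,0],[0,0,0,0,0,0,0]],
])

```text
time_s: 10.77
tcp_pos: [0.5631, 0.2207, 0.106]
ee_rot: [[0.956, -0.292, -0.001], [-0.292, -0.956, -0.001], [-0.001, 0.001, -1.0]]
wrist_force: [0.6, 0.0, -0.8]
gripper_width: 0.309
```

```bash
python3 - <<'E'
from h import *
s=sense(); print(s["tcp_pos"],s["gripper_width"]); print(np.round(s["ee_rot"],3)); c=capture("wrist"); save(c,"w6"); W=wcloud(c,s)
circ(W,.5637,.221,.045,s["tcp_pos"][2]+.012,s["tcp_pos"][2]+.022)
for n in ["side","scene"]:
  c=capture(n); cv2.imwrite(f"pics/{n}6.png",cv2.resize(c["pixels"][130:300,180:400,::-1],None,fx=3.5,fy=3.5,interpolation=3))
  W=wcloud(c,s); circ(W,.5637,.221,.045,s["tcp_pos"][2]+.008,s["tcp_pos"][2]+.022)
E
```

```text
[0.56313415 0.22066239 0.10598241] 0.3091903462334921
[[ 0.956 -0.292 -0.001]
 [-0.292 -0.956 -0.001]
 [-0.001  0.001 -1.   ]]
4030 circle 562.8 220.3 r 30.9 rect [574.6 216.7] [61.6 37.1] 73.0 zmed 0.1234
149 circle 559.2 220.1 r 32.9 rect [554.9 215.5] [46.4 62.3] 32.8 zmed 0.1237
125 circle 562.5 220.5 r 32.5 rect [573.6 223.3] [42.3 63.5] 10.4 zmed 0.1238
```

View pics/w6.png

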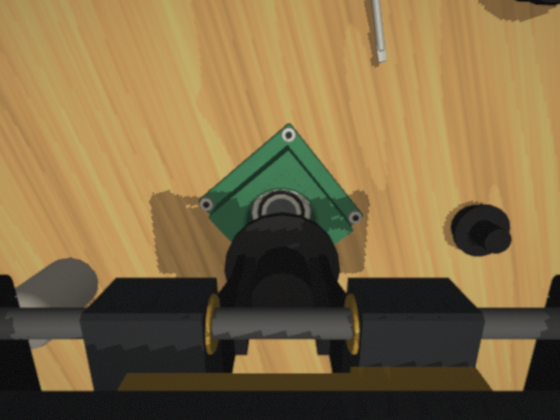

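View pics/side6.png

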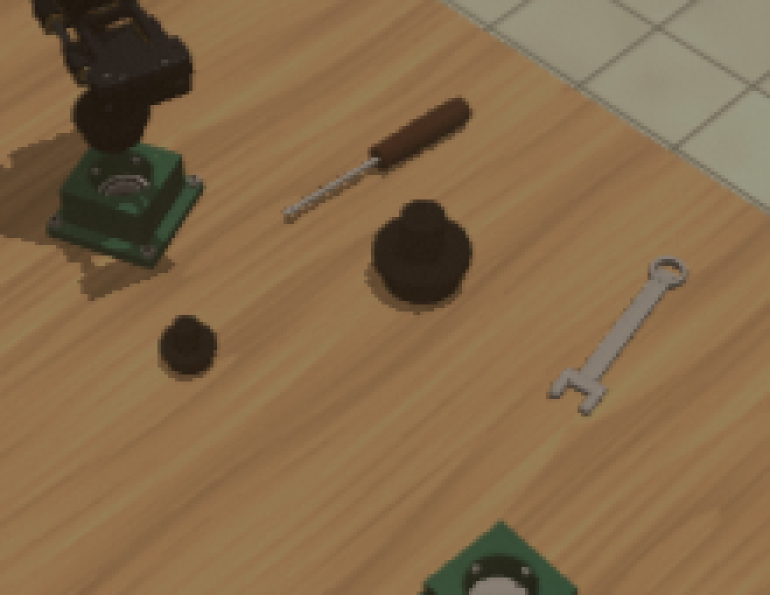

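View pics/scene6.png

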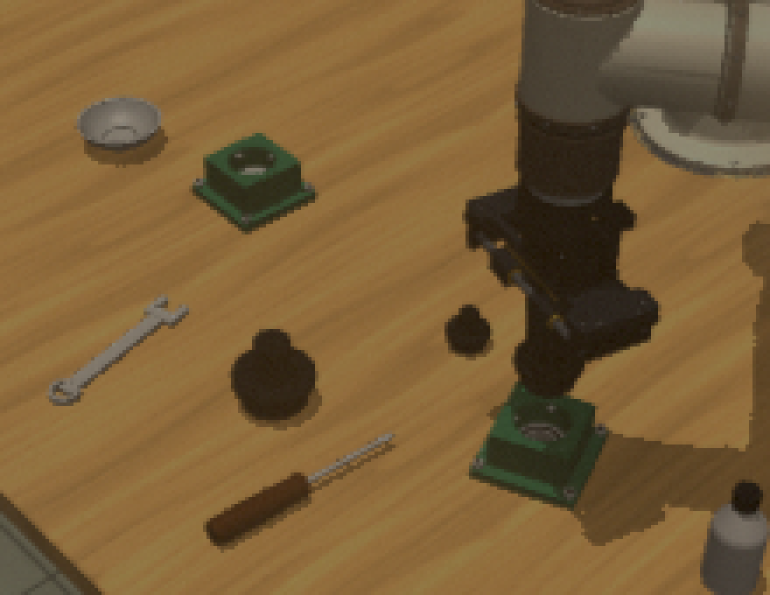

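Call:
apply_moves([
  [[0,0.03,0.02,-0.3,-0.001,-0.001,0],[0,0,0,-0.4,0,0,0],[0,0,0,-0.4,0,0,0],[0,0,0,-0.3,0,0,0],[0,0,0,-0.1,0,0,0],[0,0,0,0,0,0,0]],
])

```text
time_s: 11.42
tcp_pos: [0.5629, 0.2189, 0.0642]
ee_rot: [[0.955, -0.297, -0.003], [-0.297, -0.955, -0.003], [-0.002, 0.003, -1.0]]
wrist_force: [-0.5, 0.4, -1.1]
gripper_width: 0.306
```

Call:
apply_moves([
  [[0,0.04,0.09,0,0.003,-0.003,0],[0,0,0,0,0,0,0]],
])

```text
time_s: 11.58
tcp_pos: [0.5637, 0.2211, 0.0634]
ee_rot: [[0.955, -0.296, -0.0], [-0.296, -0.955, -0.0], [-0.0, 0.0, -1.0]]
wrist_force: [-0.0, 0.6, -1.3]
gripper_width: 0.314
```

Call:
apply_moves([
  [[0,0.01,0.01,-0.12,0,0,0],[0,0,0,-0.12,0,0,0],[0,0,0,-0.12,0,0,0],[0,0,0,0,0,0,0]],
])

```text
time_s: 11.92
tcp_pos: [0.5652, 0.2221, 0.0564]
ee_rot: [[0.955, -0.295, 0.003], [-0.295, -0.955, 0.001], [0.002, -0.002, -1.0]]
wrist_force: [-0.6, -0.9, -0.3]
gripper_width: 0.312
```

Call:
apply_moves([
  [[0,-0.06,-0.04,-0.02,-0.001,0.003,0],[0,-0.02,-0.01,-0.12,0,0.001,0],[0,0,0,0,0,0,0]],
])

```text
time_s: 12.17
tcp_pos: [0.5633, 0.2211, 0.0528]
ee_rot: [[0.955, -0.295, -0.0], [-0.295, -0.955, 0.001], [-0.0, -0.001, -1.0]]
wrist_force: [1.1, 0.2, -1.8]
gripper_width: 0.31
```

Call:
apply_moves([
  [[0,0.02,0,-0.12,0,0,0],[0,0,0,-0.12,0,0,0],[0,0,0,0,0,0,0]],
])

```text
time_s: 12.42
tcp_pos: [0.5654, 0.2212, 0.0502]
ee_rot: [[0.956, -0.293, 0.003], [-0.293, -0.956, 0.0], [0.003, -0.001, -1.0]]
wrist_force: [-2.9, 2.1, 2.1]
gripper_width: 0.311
```

Call:
apply_moves([
  [[0,-0.07,0,-0.1,0,0.003,0],[0,-0.03,0,-0.15,0,0.001,0],[0,-0.02,0,-0.15,0,0.001,0]],
])

```text
time_s: 12.67
tcp_pos: [0.5652, 0.2214, 0.0468]
ee_rot: [[0.957, -0.29, 0.005], [-0.29, -0.957, 0.0], [0.005, -0.002, -1.0]]
wrist_force: [-2.1, -1.3, 7.5]
gripper_width: 0.311
```

Call:
apply_moves([
  [[0,-0.06,0,-0.2,0,0.005,0],[0,-0.03,0,-0.2,0,0.002,0]],
])

```text
time_s: 12.83
tcp_pos: [0.5642, 0.221, 0.0383]
ee_rot: [[0.957, -0.289, 0.001], [-0.289, -0.957, 0.0], [0.001, -0.001, -1.0]]
wrist_force: [-1.6, -0.3, 3.9]
gripper_width: 0.308
```

Call:
apply_moves([
  [[0,0,0,-0.1,0,0,0],[0,0,0,-0.1,0,0,0],[0,0,0,-0.1,0,0,0]],
])

```text
time_s: 13.08
tcp_pos: [0.5642, 0.221, 0.038]
ee_rot: [[0.958, -0.286, 0.002], [-0.286, -0.958, -0.002], [0.002, 0.001, -1.0]]
wrist_force: [-6.5, -1.9, 14.3]
gripper_width: 0.311
```

Call:
apply_moves([
  [[0,-0.02,0,-0.08,0,0.001,0],[0,-0.02,0,-0.08,0,0.001,0]],
])

```text
time_s: 13.25
tcp_pos: [0.5643, 0.221, 0.038]
ee_rot: [[0.959, -0.285, 0.003], [-0.285, -0.959, -0.002], [0.003, 0.001, -1.0]]
wrist_force: [-3.3, -2.2, 11.2]
gripper_width: 0.313
```

```bash
python3 - <<'E'
from h import *
s=sense(); c=capture("wrist"); save(c,"w7"); W=wcloud(c,s)
circ(W,.5637,.221,.04,.0535,.06)
for n in ["side","scene"]:
  c=capture(n); cv2.imwrite(f"pics/{n}7.png",cv2.resize(c["pixels"][130:300,180:400,::-1],None,fx=3.5,fy=3.5,interpolation=3))
  W=wcloud(c,s); circ(W,.5637,.221,.04,.053,.06)
for i in range(3):
  s=sense(); print(s["time_s"],s["wrist_force"].round(1) if hasattr(s["wrist_force"],'round') else s["wrist_force"],s["tcp_pos"],s["gripper_width"]); capture("wrist")
E
```

```text
3849 circle 563.8 220.6 r 30.8 rect [575.9 217.1] [61.4 36.5] 73.8 zmed 0.0559
125 circle 561.1 219.2 r 37.6 rect [552.6 216. ] [44.1 74.5] 18.7 zmed 0.0561
111 circle 567.4 222.1 r 36.8 rect [579.2 224.3] [46.8 71. ] 9.9 zmed 0.0562
13.4 [-3.4 -2.5 12.2] [0.5642495  0.22098531 0.03799221] 0.3116803330274052
13.45 [-3.3 -2.3 12. ] [0.56426204 0.22098983 0.03799047] 0.3122105827898365
13.5 [-4.2 -3.1 12.1] [0.56426562 0.22095119 0.03798895] 0.3093355804475807
```

View pics/scene7.png

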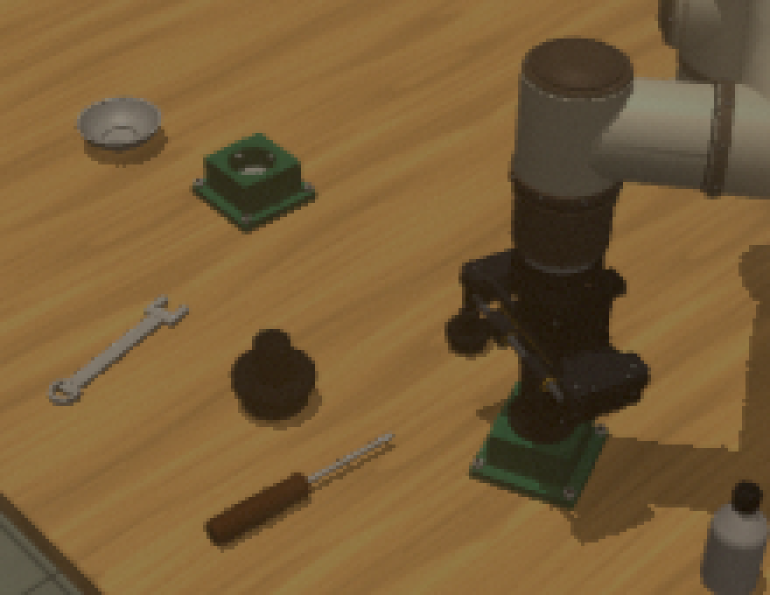

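View pics/w7.png

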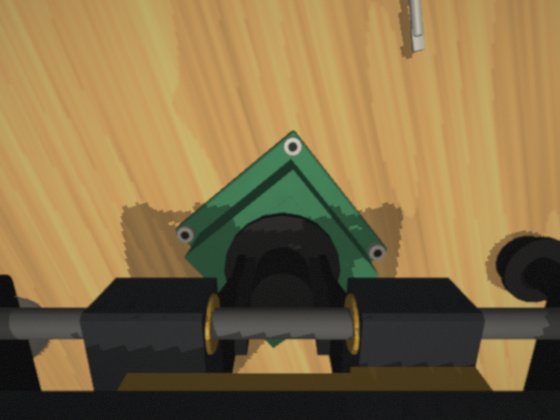

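The rim's top is at 0.056 m, as it should be when seated. It is centred on the bore, with a steady push of about 12 N, and the other objects look undisturbed. I'm handing it in.

```bash
python3 -c "
from station import finish_job
print(finish_job())"
```

```text
the job is handed in; nothing more can be done
None
```

The middle-sized cap is snapped into the housing with the ball bearing, the one at about (0.564, 0.221). I handed the job in at about 13.5 s with the gripper still holding the cap and pressing down with about 12 N. No verdict was reported.

**Last checks**
- **Seating:** the rim's top measured 0.056 m above the bench. That puts the underside at about 30 mm, which is fully seated.
- **Position:** by the wrist camera, the rim centre is within about 1 mm of the bore centre. The tool tilt is about 0.003 rad.
- **Push and grip:** the push held steady at about 12 N upward on the tool, with 3 to 5 N sideways. The opening of 0.31 matches the 28 mm knob.
- **Other objects:** the tools, oil bottle and dish look undisturbed in the last pictures, though I didn't measure them.

**What disagreed**
- **Fingertip position:** the fingertips are about 31 mm further back than the description says. My first grip therefore closed on nothing above the knob, and the cap did not move. I measured the offset with the wrist camera and confirmed it with the scene camera. I then lowered the gripper and took the cap properly.
- **Rim circle fits:** in the last check the scene and side cameras gave rim circle fits 3 to 4 mm off and too large, with the gripper hiding part of the rim. I went by the wrist camera's fit, whose radius was right, and by the height, on which all three cameras agreed.

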